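Shut and lock the kiln controller's cover

ROBOT

A 6-joint arm with a two-finger parallel gripper is mounted at the origin on the work surface. World frame = base frame: x ahead of the robot, y to its left, z up, the work surface at z = 0. Lengths are in m, angles in rad, forces in N, time in s.
With the tool pointing down it reaches from about 0.375 to 0.75 m from the base axis. Payload 9 kg.
Tool frame: the origin (TCP) lies midway between the tips of the shut fingers; the grasp point (between the pads) lies 19 mm behind it; z points along the fingers, y is the line along which they close (so a half turn about z gives the same grasp; the last joint's range is limited). The gripper opens to 85 mm and grips with 20 to 120 N. Pads are 22 mm wide; open, the fingers measure 114 mm over their backs; the gripper's body (76 mm by 85 mm) begins 54 mm behind the grasp point. The pads swing forward as they close: fully open they stand 13 mm farther back than shut.
Start: joints at [1.1, 0.104, 0.097, 1.564, 0, 1.353], TCP at [0.15, 0.581, 0.231] pointing down, gripper open.
Joint ranges: [-2.99, 2.99], [-0.84, 1.86], [-1.1, 1.16], [-1.84, 2.11], [-1.51, 1.56], [-3.14, 3.14]. Speed limits (rad/s): [2.22, 2.22, 2.57, 3.14, 3.14, 3.14].

INTERFACE

Orientations are given as a rotation vector (axis times angle).
In Python, from bench import arm, cams gives the robot as it stands. The module is installed in compiled form; this text tells all that it offers.
- The arm moves only by the tool move_arm, never from a script. Its argument "moves" is a list of rows, each a list of 3 entries, a list of its own where there are three numbers: the gripper command: -1 is fully open, 1 is shut, values between are in proportion, then the shift along the tool's x, y, z as a fraction of full scale, then the turn, a rotation vector about the tool's x, y, z as a fraction of full scale. In form: [[jaw, [x, y, z], [ax, ay, az]], ...]. A call has 1 to 5 rows; each row is the pose to reach, as a shift and turn from the pose commanded when the call began, along the tool's axes at that moment, turning the shorter way round; what a row does not reach only later rows make up. Full scale, the value 1, is 0.5 m for a shift and 180 degrees for a turn. A row lasts 1/10 s, in which the tool goes at most 50 mm and 8.59 degrees, less where a joint would pass 70% of its speed; a pose out of reach is approached as far as the arm can. A call with a number of a shift or a turn outside -1 to 1 is refused whole. A call with a gripper value outside its range is refused whole. The fingers move at their own pace and stop on an object; the grip force is fixed at half the most. Time passes only in rows, so rows that repeat a pose let the fingers close. It gives the time, the measured TCP pose, the force, the opening and the grip force at its end, in the units of the state.
- arm.state(): the state, without advancing time (a new reading comes with each control period).
- cams.grab_frame(name): name is "scene" or "top" or "wrist"; returns a dict with "frame" (420x560x3 uint8, red, green, blue), "fx", "fy", "cx", "cy" (pixels), "k1" (the pictures are not rectified: a ray, as slopes to the right and down, at radius r is drawn at 1 + k1 r^2 times it, then the intrinsics apply), "rvec" (rotation vector, rad) and "tvec" (3), from world to camera coordinates, as OpenCV has them; the wrist camera has in their place "T_tool_cam" (4x4, takes a point from camera to tool coordinates, whose origin is the TCP and whose axes are the flange's). Camera axes: x right, y down, z forward; pixel columns grow to the right and rows downward; lengths in m; the calibration is good to about 2 mm. A picture is of the moment at which its call begins: read the wrist's pose just before it. There is no depth.
- arm.hand_in(): hands the job in; it is judged then, once.
The state is a dict: "time_s": time; "q": joint angles; "joint_velocities": joint speeds; "effort": joint torques, N m; "position": TCP position; "orientation": TCP orientation; "contact_force": force on the tool from outside, world axes, zero at the start; "moment": the same for the moment, N m; "gripper_width": opening from 0.0 (shut) to 1.0 (fully open); "finger_force": force on a finger pad.
Only numpy, scipy, OpenCV 4.12 (cv2) and the standard library are available. Lean on these libraries where they do the work, as an engineer would, in place of code of your own. Each camera call takes 0.05 s, during which the arm holds its last target. There are 200 camera calls.

TASK

The cover of the annealing kiln's control box has been left ajar. Push it down fully shut with the fingertips, then set a fingertip in the slot of its black quarter-turn cam and turn the cam clockwise (seen from above) as far as it goes, so that the cover is locked. Grasp and lift nothing, do not raise the cover further, and leave the things standing around where they are.

Things in the scene. Friction and masses are not known exactly. Their poses are not given: they have to be found in the camera images.
- control_box: Grey painted steel box fixed to the table, 210 mm (its x) by 360 mm (its y), top 104 mm high. Origin: centre of its underside; at yaw 0 its x points away from the robot, y to the robot's left, z up. The cover lies over y = -177 to +67 mm; from y = +70 to +180 mm is a fixed flat deck, level with the shut cover.
- cover (a joint): Cover angle, rad: 0 = shut flat on the box (hard stop); grows as the front edge (box -x side) rises; starts 0.35 to 0.7. The cover is an aluminium plate, 205 mm from hinge to front edge, 244 mm wide, 4 mm thick. Its stiff hinge holds it where it is left; 2 to 6 N pressed near the front edge moves it. It does not spring back.
- cover_hinge (a point): Point on the hinge line, at the middle of the cover's width, level with its upper face when shut (box frame x +100, y -55, z +104 mm). Turns with the cover: x lies in the plate, away from the front edge (plate from x = 0 to -205 mm); y along the hinge (plate from -122 to +122 mm); z out of the upper face.
- cover_front (a point): Middle of the cover's front edge, on its upper face. Axes as cover_hinge. The flat plate beside the cam's collar, 70 mm or more to either side of the middle line, is free for pushing.
- cam (a joint): Cam angle, rad: 0 = unlocked, slot parallel to the hinge; grows clockwise seen from above; hard stop at 1.571 = locked, slot at right angles to the hinge, pointing at a short dark mark by the front edge. Starts 0 to 0.3. Friction about 0.12 N m; it stays where left. If turned before the cover is shut, its tongue under the cover keeps the cover from shutting.
- cam_slot (a point): On the cam's axis, level with its top (122 mm above the table when shut), 125 mm from the hinge on the cover's middle line. y along the slot, x across it, z up along the axis. The cam is a black disc 91 mm across; a slot 36 mm wide, 16 mm deep, with a steel floor, runs right across it. Shut fingertips fit in; pushing a slot wall 15 to 30 mm off the axis turns it.
- collar (a point): Centre of the fixed steel collar around the cam, on the cover's upper face (axes as cover_hinge). Outer diameter 106 mm, inner 94 mm, 18 mm high, flush with the cam's top; it closes both ends of the slot (slot about 92 mm long).
- tube: Bystander: brass tube 40 mm across, 28 mm tall, standing on the box's deck. Origin: centre of its underside.
- screwdriver: Bystander: screwdriver with a wooden handle, 190 mm long, lying on the table in front of the box, roughly along the box's front. It is not needed.
- tumbler: Bystander: clear glass tumbler, 72 mm across, 85 mm tall, on the table at the robot's right. Origin: centre of its underside.
- mug: Bystander: white mug, 80 mm across, 90 mm tall, on the table at the robot's left. Origin: centre of its underside.
- mould: Bystander: round dark wooden block mould, 68 mm across, 60 mm tall, on the table at the robot's right. Origin: centre of its underside.
- jar: Bystander: amber glass jar with a steel lid, 64 mm across, 90 mm tall, on the table at the robot's far right. Origin: centre of its underside.
- paperweight: Bystander: green glass paperweight, 68 mm across, 50 mm tall, on the table at the robot's left. Origin: centre of its underside.

How it is judged:
By the outcome, as a careful person would: the job done as asked, in the order asked, and still so for the second after the job is handed in, with the robot touching nothing.
It also fails if it takes over 51 s, if anything falls off the work surface, if the arm or the gripper's body presses on something with over 40 N, if the wrist force passes 120 N, or if a joint passes its speed limit or range.

## Working session

There is one attempt and no reset: what is moved stays moved. The work goes in short steps, Python scripts to look and compute and a tool call to move; the robot and the scene stay as the last step left them, time stands still between calls to the robot, and variables do not carry over. Pictures are saved under pics/ and viewed, at most 10 in all, crops included, and the job is handed in when it is done.

Besides the shell and the picture viewer there is one more tool, called after "Emit:" by a JSON object that holds its "method" and its "body". move_arm: Moves the arm, as the interface text tells. Its arguments: {"type":"object","properties":{"moves":{"type":"array"}},"required":["moves"]}

```bash
mkdir -p pics
cat > h.py <<'E'
import numpy as np, cv2
from bench import arm, cams
R=lambda v: cv2.Rodrigues(np.array(v,float))[0]
def grab(n,out=None):
    s=arm.state(); f=cams.grab_frame(n)
    if out: cv2.imwrite('pics/'+out+'.png',f['frame'][:,:,::-1])
    if n=='wrist':
        T=np.eye(4);T[:3,:3]=R(s['orientation']);T[:3,3]=s['position']; W=T@np.array(f['T_tool_cam'])
    else:
        W=np.eye(4);r=R(np.ravel(f['rvec']));W[:3,:3]=r.T;W[:3,3]=-r.T@np.ravel(f['tvec'])
    f['W']=W; return f
def ray(f,u,v):
    a=np.array([(u-f['cx'])/f['fx'],(v-f['cy'])/f['fy']]);k=a.copy()
    for _ in range(30): k=a/(1+f['k1']*(k@k))
    return f['W'][:3,3], f['W'][:3,:3]@np.array([k[0],k[1],1])
def onz(f,u,v,z):
    o,d=ray(f,u,v); return o+d*(z-o[2])/d[2]
def proj(f,p):
    c=f['W'][:3,:3].T@(np.array(p)-f['W'][:3,3]); k=c[:2]/c[2]; k=k*(1+f['k1']*(k@k))
    return np.array([k[0]*f['fx']+f['cx'],k[1]*f['fy']+f['cy']])
def two(f,p,g,q):
    o,d=ray(f,*p);e,h=ray(g,*q)
    t=np.linalg.lstsq(np.c_[d,-h],e-o,rcond=None)[0]; a=o+d*t[0];b=e+h*t[1]
    return (a+b)/2,np.linalg.norm(a-b)
E
python3 - <<'E'
from h import *
s=arm.state();print(s)
a=grab('top','top1');b=grab('scene','scene1')
print(a['W'],b['W'])
E
```

```text
{'time_s': 0.0, 'q': array([ 1.10027668e+00,  1.04697742e-01,  9.64692560e-02,  1.56392747e+00,
       -1.99672017e-05,  1.35308920e+00]), 'joint_velocities': array([ 0.00062215,  0.00020095,  0.00011587,  0.00033609,  0.00151809,
       -0.00012735]), 'effort': array([ 7.30591319e-05, -5.56933951e+01,  5.03642392e+01,  1.71157485e-02,
       -3.35845862e-04,  4.89250667e-07]), 'position': array([0.14991723, 0.58061182, 0.23052325]), 'orientation': array([-3.96004702e-01, -3.11609000e+00,  2.02079891e-03]), 'contact_force': array([-0.33650146, -0.4147776 , -0.20568294]), 'moment': array([ 0.0035286 ,  0.00582182, -0.04482965]), 'finger_force': 0.0, 'gripper_width': 0.998342121749591}
[[-4.07387363e-04 -9.87390062e-01  1.58305718e-01  2.86783897e-01]
 [-9.99941876e-01  2.10781607e-03  1.05736733e-02 -1.27692334e-02]
 [-1.07740193e-02 -1.58292209e-01 -9.87333529e-01  1.61918613e+00]
 [ 0.00000000e+00  0.00000000e+00  0.00000000e+00  1.00000000e+00]] [[-0.63978834  0.63316601 -0.43562792  1.09396988]
 [ 0.76849075  0.51993761 -0.3729435   0.50072307]
 [-0.00963581 -0.57338092 -0.81923224  1.17985913]
 [ 0.          0.          0.          1.        ]]
```

View pics/top1.png

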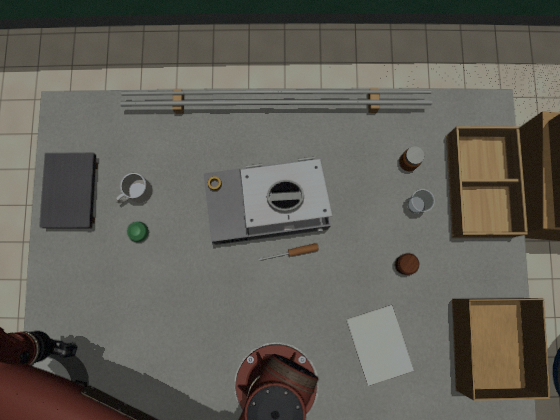

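View pics/scene1.png

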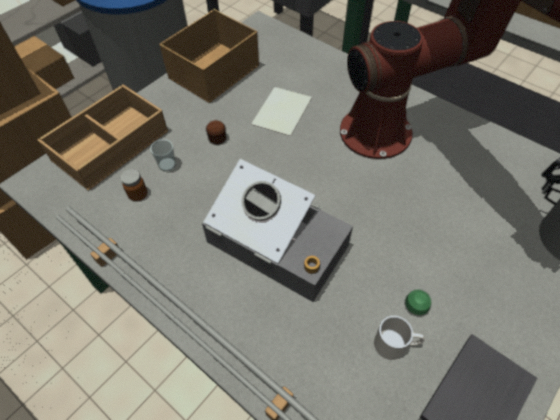

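The top view shows the cover at about (241,170), (324,160), (331,218) and (247,226), the cam near (285,195) and the tube at (214,183) on the deck. The scene view shows the cover corners at (206,209), (238,162), (313,199) and (277,258).

```bash
cat > m.py <<'E'
from h import *
def quad(f,win):
    x0,y0,x1,y1=win
    g=cv2.cvtColor(f['frame'],cv2.COLOR_RGB2GRAY); m=np.zeros_like(g); m[y0:y1,x0:x1]=(g[y0:y1,x0:x1]>155)*255
    m=cv2.morphologyEx(m,cv2.MORPH_CLOSE,np.ones((3,3)))
    c=max(cv2.findContours(m,cv2.RETR_EXTERNAL,cv2.CHAIN_APPROX_NONE)[0],key=cv2.contourArea)
    h=cv2.convexHull(c)
    for e in np.arange(2,15,.5):
        q=cv2.approxPolyDP(h,e,True)[:,0]
        if len(q)<=4: break
    # refine: fit lines to contour points near each side
    L=[];P=c[:,0].astype(float);n=len(q)
    for i in range(n):
        a,b=q[i].astype(float),q[(i+1)%n].astype(float);t=(b-a)/np.linalg.norm(b-a);nn=np.array([-t[1],t[0]])
        s=(P-a)@t;k=(abs((P-a)@nn)<2.5)&(s>6)&(s<np.linalg.norm(b-a)-6)
        vx,vy,px,py=cv2.fitLine(P[k].astype(np.float32),cv2.DIST_HUBER,0,.01,.01).ravel();L.append(np.cross([px,py,1],[px+vx,py+vy,1]))
    C=[np.cross(L[i-1],L[i]) for i in range(n)]
    return np.array([x[:2]/x[2] for x in C])
if __name__=='__main__':
    a=grab('top');b=grab('scene')
    qa=quad(a,(225,145,345,245));qb=quad(b,(190,150,330,270));print(qa.round(1),qb.round(1))
    A=np.array([[247,226],[331,218],[241,170],[324,160]]);B=np.array([[313,199],[238,162],[277,258],[206,209]])
    for n,p,r in zip(['FL','FR','HL','HR'],A,B):
        p=qa[np.argmin(np.linalg.norm(qa-p,axis=1))];r=qb[np.argmin(np.linalg.norm(qb-r,axis=1))]
        X,e=two(a,p,b,r);print(n,X.round(4),round(e,4))
E
python3 m.py
```

```text
Traceback (most recent call last):
  File "m.py", line 21, in <module>
    qa=quad(a,(225,145,345,245));qb=quad(b,(190,150,330,270));print(qa.round(1),qb.round(1))
  File "m.py", line 6, in quad
    c=max(cv2.findContours(m,cv2.RETR_EXTERNAL,cv2.CHAIN_APPROX_NONE)[0],key=cv2.contourArea)
ValueError: max() iterable argument is empty
```

```bash
sed -i "s/(g\[y0:y1,x0:x1\]>155)\*255/cv2.threshold(g[y0:y1,x0:x1],f['thr'],255,0)[1]/" m.py; sed -i "s/qa=quad/a['thr']=a['frame'][205,255].mean()*.85;b['thr']=b['frame'][230,235].mean()*.85;print(a['thr'],b['thr'],a['frame'][250,230],b['frame'][150,230]);qa=quad/" m.py; python3 m.py
```

```text
125.51666666666665 173.68333333333334 [112 113 108] [145 146 140]
[[319.5 158.9]
 [331.4 214.8]
 [246.7 226.2]
 [240.9 169.3]] [[239.7 158.8]
 [314.  194.5]
 [277.1 261.5]
 [203.6 221. ]]
FL [0.4656 0.0812 0.1838] 0.0015
FR [ 0.4974 -0.158   0.182 ] 0.0023
HL [0.6495 0.1056 0.1034] 0.0019
HR [ 0.6811 -0.133   0.103 ] 0.0026
```

```bash
cat >> h.py <<'E'
H=np.array([.6653,-.0137,.104]); YAW=.132
def bp(x,y,z): # from hinge in shut box axes
    c,s=np.cos(YAW),np.sin(YAW); return np.array([H[0]+c*x-s*y,H[1]+s*x+c*y,z])
from scipy.spatial.transform import Rotation as Rt
def need(p,ang): # ang: world direction of tool y, tool down
    st=arm.state();r=R(st['orientation'])
    y=np.array([np.cos(ang),np.sin(ang),0]);z=np.array([0,0,-1]);g=np.c_[np.cross(y,z),y,z]
    print('t',round(st['time_s'],2),'pos',st['position'].round(4),'yaw',round(np.arctan2(r[1,1],r[0,1]),3),'F',np.round(st['contact_force'],1),'q6',st['q'][5].round(2))
    print('shift',(r.T@(np.array(p)-st['position'])/.5).round(4),'turn',(Rt.from_matrix(r.T@g).as_rotvec()/np.pi).round(4))
E
python3 -c "
from h import *
p=bp(-.18,.09,.26);print(p);need(p,1.571+YAW)"
```

```text
[0.47502035 0.051826   0.26      ]
t 0.3 pos [0.15   0.5809 0.2311] yaw 1.318 F [0.1 0.2 0.3] q6 1.35
shift [-0.894  -0.8619 -0.0576] turn [-1.000e-04 -0.000e+00 -1.226e-01]
```

Emit:
{"method": "move_arm", "body": {"moves": [[1,[-0.894,-0.862,-0.058],[0,0,-0.1226]],[1,[-0.894,-0.862,-0.058],[0,0,-0.1226]],[1,[-0.894,-0.862,-0.058],[0,0,-0.1226]],[1,[-0.894,-0.862,-0.058],[0,0,-0.1226]],[1,[-0.894,-0.862,-0.058],[0,0,-0.1226]]]}}

```text
time_s: 0.8
position: [0.2791, 0.3704, 0.2429]
orientation: [-0.209, 3.134, 0.0]
contact_force: [0.9, 0.8, -0.4]
gripper_width: 0.143
finger_force: 0.0
```

```bash
python3 -c "
from h import *
need(bp(-.18,.09,.26),1.571+YAW)"
```

```text
t 0.8 pos [0.2791 0.3704 0.2429] yaw 1.704 F [ 0.9  0.8 -0.4] q6 0.51
shift [-0.3039 -0.6836 -0.0342] turn [0.0001 0.0002 0.0003]
```

Emit:
{"method": "move_arm", "body": {"moves": [[1,[-0.304,-0.684,-0.034],[0,0,0]],[1,[-0.304,-0.684,-0.034],[0,0,0]],[1,[-0.304,-0.684,-0.034],[0,0,0]],[1,[-0.304,-0.684,-0.034],[0,0,0]],[1,[-0.304,-0.684,-0.034],[0,0,0]]]}}

```text
time_s: 1.3
position: [0.4099, 0.1573, 0.2546]
orientation: [-0.208, 3.134, 0.0]
contact_force: [0.2, -0.4, -0.2]
gripper_width: 0.001
finger_force: 0.0
```

```bash
python3 -c "
from h import *
need(bp(-.18,.09,.26),1.571+YAW)"
```

```text
t 1.3 pos [0.4099 0.1573 0.2546] yaw 1.703 F [ 0.2 -0.4 -0.2] q6 -0.07
shift [-0.1012 -0.2263 -0.0108] turn [0.     0.0003 0.    ]
```

Emit:
{"method": "move_arm", "body": {"moves": [[1,[-0.101,-0.226,-0.011],[0,0,0]],[1,[-0.101,-0.226,-0.011],[0,0,0]],[1,[-0.101,-0.226,-0.011],[0,0,0]],[1,[-0.101,-0.226,-0.011],[0,0,0]],[1,[-0.101,-0.226,-0.011],[0,0,0]]]}}

```text
time_s: 1.8
position: [0.474, 0.0537, 0.2596]
orientation: [0.206, -3.134, -0.001]
contact_force: [0.1, -0.2, -0.4]
gripper_width: 0.002
finger_force: 0.0
```

```bash
python3 -c "
from h import *
need(bp(-.18,.09,.26),1.571+YAW)
f=grab('wrist','w1');print(proj(f,bp(-.188,.122,.183)),proj(f,bp(-.188,.0,.183)),f['W'].round(3))"
```

```text
t 1.8 pos [0.474  0.0537 0.2596] yaw 1.702 F [ 0.1 -0.2 -0.4] q6 -0.29
shift [-0.0014 -0.004  -0.0009] turn [ 0.0002 -0.0002 -0.0003]
[320.67127719 211.50700526] [151.89632555 211.55616742] [[-0.131  0.939  0.319  0.391]
 [ 0.991  0.124  0.043  0.043]
 [ 0.     0.322 -0.947  0.403]
 [ 0.     0.     0.     1.   ]]
```

View pics/w1.png

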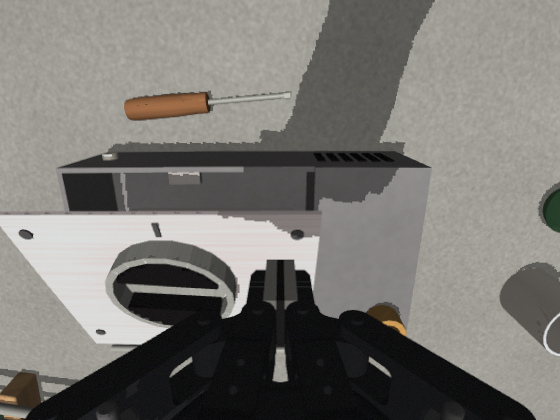

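The wrist view shows the cover's front-left corner at (320,212), right where I predicted (320.7,211.5). The screwdriver is clear, and the fingertips are over the flat plate left of the collar. I'll push down now.

Emit:
{"method": "move_arm", "body": {"moves": [[1,[0,0,0.06],[0,0,0]],[1,[0,0,0.12],[0,0,0]],[1,[0,0,0.15],[0,0,0]],[1,[0,0,0.18],[0,0,0]],[1,[0,0,0.21],[0,0,0]]]}}

```text
time_s: 2.35
position: [0.4745, 0.0544, 0.1549]
orientation: [-0.209, 3.133, -0.0]
contact_force: [-1.3, 0.3, 3.7]
gripper_width: -0.002
finger_force: 1.4
```

Emit:
{"method": "move_arm", "body": {"moves": [[1,[0,0,0.02],[0,0,0]],[1,[0,0,0.04],[0,0,0]],[1,[0,0,0.055],[0,0,0]],[1,[0,0,0.07],[0,0,0]],[1,[0,0,0.08],[0,0,0]]]}}

```text
time_s: 2.85
position: [0.4741, 0.0538, 0.1141]
orientation: [0.208, -3.134, -0.0]
contact_force: [-1.0, 0.3, 1.7]
gripper_width: 0.003
finger_force: 1.0
```

Emit:
{"method": "move_arm", "body": {"moves": [[1,[0,0,0.006],[0,0,0]],[1,[0,0,0.012],[0,0,0]],[1,[0,0,0.016],[0,0,0]],[1,[0,0,0.019],[0,0,0]],[1,[0,0,0.019],[0,0,0]]]}}

```text
time_s: 3.35
position: [0.4743, 0.0539, 0.1051]
orientation: [-0.208, 3.134, 0.0]
contact_force: [-0.2, 0.7, 0.1]
gripper_width: -0.0
finger_force: 0.0
```

Emit:
{"method": "move_arm", "body": {"moves": [[1,[0,0,0.002],[0,0,0]],[1,[0,0,0.004],[0,0,0]],[1,[0,0,0.005],[0,0,0]],[1,[0,0,0.006],[0,0,0]],[1,[0,0,0.006],[0,0,0]]]}}

```text
time_s: 3.85
position: [0.4744, 0.0539, 0.1039]
orientation: [-0.208, 3.134, -0.0]
contact_force: [-6.5, 0.7, 15.9]
gripper_width: 0.0
finger_force: 7.9
```

```bash
python3 -c "
from h import *
need(bp(-.17,0,.23),1.571+YAW)"
```

```text
t 3.85 pos [0.4744 0.0539 0.1039] yaw 1.703 F [-6.5  0.7 15.9] q6 -0.29
shift [-0.0208 -0.1844 -0.2521] turn [-0.0001  0.0003  0.0001]
```

Emit:
{"method": "move_arm", "body": {"moves": [[1,[0,0,-0.09],[0,0,0]],[1,[-0.02,-0.05,-0.17],[0,0,0]],[1,[-0.02,-0.12,-0.25],[0,0,0]],[1,[-0.02,-0.184,-0.25],[0,0,0]],[1,[-0.02,-0.184,-0.25],[0,0,0]]]}}

```text
time_s: 4.35
position: [0.4975, -0.0394, 0.2285]
orientation: [-0.203, 3.132, -0.003]
contact_force: [-0.1, 0.0, -0.7]
gripper_width: 0.0
finger_force: 0.0
```

```bash
python3 -c "
from h import *
need(bp(-.17,0,.23),1.571+YAW)
f=grab('wrist','w2')
for p in [(-.205,0,.104),(-.205,.122,.104),(-.205,-.122,.104),(-.125,0,.122),(-.125,.046,.122),(-.125,-.046,.122),(-.125-.018,.0,.122),(-.125+.018,0,.106)]: print(p,proj(f,bp(*p)).round(1))"
```

```text
t 4.35 pos [ 0.4975 -0.0394  0.2285] yaw 1.7 F [-0.1  0.  -0.7] q6 -0.47
shift [ 0.0006  0.0067 -0.003 ] turn [-0.0006  0.0008 -0.001 ]
(-0.205, 0, 0.104) [283.4 160.5]
(-0.205, 0.122, 0.104) [428.8 160.7]
(-0.205, -0.122, 0.104) [138.1 161.2]
(-0.125, 0, 0.122) [283.4 257. ]
(-0.125, 0.046, 0.122) [337.  256.8]
(-0.125, -0.046, 0.122) [230. 257.]
(-0.143, 0.0, 0.122) [283.5 237.7]
(-0.107, 0, 0.106) [283.3 266.5]
```

View pics/w2.png

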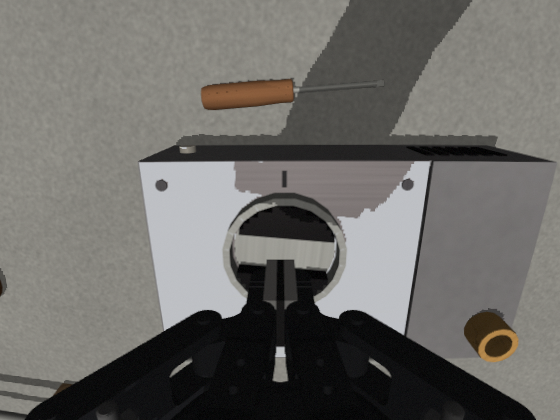

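The cover is shut: its edge lies on row 161, as predicted. The cam is centred at about (284,257), and its slot's front wall runs from (237,234) to (334,242), so the cam stands at about 0.09 rad. I'll enter the slot at its right-hand end.

```bash
cat >> h.py <<'E'
C=bp(-.125,0,0)[:2]
def slot(th,off,z,r=.024):
    a=np.pi/2+YAW-th; d=np.array([np.cos(a),np.sin(a)]); t=np.array([-d[1],d[0]])
    return np.r_[C-r*d+off*t,z],a
def rows(L):
    for l in L: need2(*slot(*l))
    st=arm.state();r=R(st['orientation']);a=np.arctan2(r[1,1],r[0,1]);th=np.pi/2+YAW-a
    d=np.array([np.cos(a),np.sin(a)]);t=np.array([-d[1],d[0]]);e=st['position'][:2]-C
    print('t',st['time_s'],'tool th',th.round(3),'r',(-e@d).round(4),'off',(e@t).round(4),'z',st['position'][2].round(4),'F',np.round(st['contact_force'],1),'Mz',np.round(st['moment'][2],2),'azim',(np.arctan2(*(-e[::-1]))).round(3))
def need2(p,ang):
    st=arm.state();r=R(st['orientation'])
    y=np.array([np.cos(ang),np.sin(ang),0]);z=np.array([0,0,-1]);g=np.c_[np.cross(y,z),y,z]
    print((r.T@(np.array(p)-st['position'])/.5).round(3),(Rt.from_matrix(r.T@g).as_rotvec()/np.pi).round(3))
E
python3 -c "
from h import *
rows([(.09,0,.2285),(.09,0,.135)])"
```

```text
[-0.086 -0.045 -0.002] [-0.     0.     0.028]
[-0.086 -0.045  0.185] [-0.     0.     0.028]
t 4.4 tool th 0.002 r 0.0016 off 0.0452 z 0.2275 F [-0.6 -0.2 -2.3] Mz 0.07 azim 0.164
```

Emit:
{"method": "move_arm", "body": {"moves": [[1,[-0.086,-0.045,0],[0,0,0.028]],[1,[-0.086,-0.045,0.09],[0,0,0.028]],[1,[-0.086,-0.045,0.16],[0,0,0.028]],[1,[-0.086,-0.045,0.18],[0,0,0.028]],[1,[-0.086,-0.045,0.18],[0,0,0.028]]]}}

```text
time_s: 4.9
position: [0.5404, -0.0514, 0.1356]
orientation: [0.071, -3.137, -0.002]
contact_force: [-0.1, 0.1, 0.9]
gripper_width: 0.001
finger_force: 0.0
```

```bash
python3 -c "
from h import *
rows([(.09,0,.122),(.09,0,.111)])
f=grab('wrist','w3')"
```

```text
[-0.004 -0.006  0.027] [ 0.001 -0.001  0.001]
[-0.004 -0.006  0.049] [ 0.001 -0.001  0.001]
t 4.9 tool th 0.087 r 0.0212 off 0.0019 z 0.1356 F [-0.1  0.1  0.9] Mz 0.02 azim 1.525
```

View pics/w3.png

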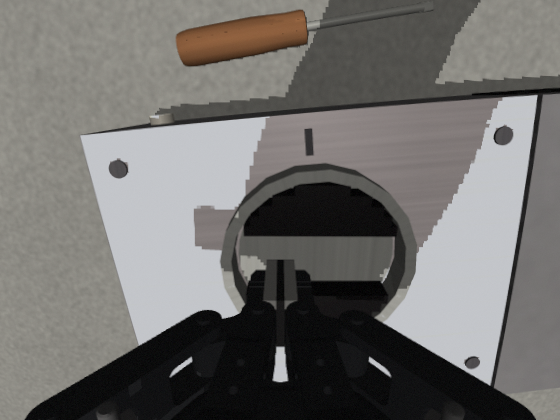

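The slot's front edge is now level in the wrist view (row 237), and the tips at (280,275) are over its left part, clear of the collar. I'll lower them in.

Emit:
{"method": "move_arm", "body": {"moves": [[1,[-0.004,-0.006,0.015],[0,0,0]],[1,[-0.004,-0.006,0.027],[0,0,0]],[1,[-0.004,-0.006,0.039],[0,0,0]],[1,[-0.004,-0.006,0.049],[0,0,0]],[1,[-0.004,-0.006,0.049],[0,0,0]]]}}

```text
time_s: 5.45
position: [0.5435, -0.0553, 0.1118]
orientation: [0.07, -3.14, -0.001]
contact_force: [0.3, 0.0, -1.1]
gripper_width: -0.002
finger_force: 0.0
```

```bash
python3 -c "
from h import *
rows([(.09,.004,.111),(.09,.008,.111),(.2,.008,.111),(.31,.008,.111),(.42,.008,.111)])"
```

```text
[0.01  0.003 0.002] [ 0.    -0.     0.001]
[0.018 0.003 0.002] [ 0.    -0.     0.001]
[0.023 0.005 0.002] [ 0.    -0.     0.036]
[0.028 0.007 0.002] [ 0.    -0.     0.071]
[0.033 0.01  0.002] [ 0.    -0.     0.106]
t 5.45 tool th 0.088 r 0.0253 off -0.001 z 0.1118 F [ 0.3  0.  -1.1] Mz 0.02 azim 1.655
```

In without contact, at z 0.112. Now the turn.

Emit:
{"method": "move_arm", "body": {"moves": [[1,[0.01,0.003,0.002],[0,0,0]],[1,[0.018,0.003,0.002],[0,0,0]],[1,[0.023,0.005,0.002],[0,0,0.036]],[1,[0.028,0.007,0.002],[0,0,0.071]],[1,[0.033,0.01,0.002],[0,0,0.106]]]}}

```text
time_s: 5.95
position: [0.5283, -0.0513, 0.1121]
orientation: [0.458, 3.105, 0.001]
contact_force: [8.1, 0.7, -3.9]
gripper_width: 0.002
finger_force: 3.9
```

```bash
python3 -c "
from h import *
rows([(t,.009,.111) for t in (.53,.64,.75,.86,.97)])"
```

```text
[0.01  0.002 0.002] [0.    0.001 0.033]
[0.015 0.005 0.002] [0.    0.001 0.068]
[0.02  0.008 0.002] [0.    0.001 0.103]
[0.024 0.012 0.002] [0.001 0.001 0.138]
[0.027 0.016 0.002] [0.001 0.001 0.173]
t 5.95 tool th 0.425 r 0.024 off 0.0064 z 0.1121 F [ 8.1  0.7 -3.9] Mz -0.01 azim 1.016
```

Emit:
{"method": "move_arm", "body": {"moves": [[1,[0.01,0.002,0],[0,0,0.033]],[1,[0.015,0.005,0],[0,0,0.068]],[1,[0.02,0.008,0],[0,0,0.103]],[1,[0.024,0.012,0],[0,0,0.138]],[1,[0.027,0.016,0],[0,0,0.173]]]}}

```text
time_s: 6.45
position: [0.5185, -0.0408, 0.1127]
orientation: [1.275, 2.865, 0.0]
contact_force: [8.4, -5.1, -3.7]
gripper_width: 0.0
finger_force: 4.6
```

```bash
python3 -c "
from h import *
rows([(t,.009,.111) for t in (1.08,1.19,1.3,1.41,1.5)])"
```

```text
[0.008 0.003 0.003] [0.001 0.002 0.035]
[0.013 0.005 0.003] [0.001 0.001 0.07 ]
[0.018 0.009 0.003] [0.001 0.001 0.105]
[0.022 0.013 0.003] [0.001 0.001 0.14 ]
[0.025 0.016 0.003] [0.001 0.001 0.169]
t 6.45 tool th 0.969 r 0.0241 off 0.0075 z 0.1127 F [ 8.4 -5.1 -3.7] Mz -0.04 azim 0.434
```

Emit:
{"method": "move_arm", "body": {"moves": [[1,[0.008,0.003,0.002],[0,0,0.035]],[1,[0.013,0.005,0.002],[0,0,0.07]],[1,[0.018,0.009,0.002],[0,0,0.105]],[1,[0.022,0.013,0.002],[0,0,0.14]],[1,[0.025,0.016,0.002],[0,0,0.169]]]}}

```text
time_s: 6.95
position: [0.5164, -0.0272, 0.1125]
orientation: [1.981, 2.428, 0.0]
contact_force: [7.4, -10.5, 0.8]
gripper_width: 0.0
finger_force: 5.6
```

```bash
python3 -c "
from h import *
rows([(1.571,o,.111) for o in (.009,.011)])"
```

```text
[0.006 0.001 0.003] [0.002 0.002 0.022]
[0.01  0.001 0.003] [0.002 0.002 0.022]
t 6.95 tool th 1.501 r 0.0239 off 0.0079 z 0.1125 F [  7.4 -10.5   0.8] Mz -0.12 azim -0.116
```

Emit:
{"method": "move_arm", "body": {"moves": [[1,[0.004,0.001,0],[0,0,0.022]],[1,[0.006,0.001,0],[0,0,0.022]],[1,[0.008,0.001,0],[0,0,0.022]],[1,[0.01,0.001,0],[0,0,0.022]],[1,[0.01,0.001,0],[0,0,0.022]]]}}

```text
time_s: 7.45
position: [0.5162, -0.026, 0.1127]
orientation: [2.058, 2.357, -0.008]
contact_force: [7.7, -28.5, -2.8]
gripper_width: -0.005
finger_force: 14.6
```

```bash
python3 -c "
from h import *
rows([(1.571,o,.111) for o in (.009,.011)])"
```

```text
[0.003 0.001 0.003] [0.001 0.004 0.001]
[0.007 0.001 0.003] [0.001 0.004 0.001]
t 7.45 tool th 1.568 r 0.0244 off 0.0075 z 0.1127 F [  7.7 -28.5  -2.8] Mz -0.08 azim -0.163
```

The tips have stalled at 28 N, so the cam is at its stop. I'll back off to mid-slot and lift out.

Emit:
{"method": "move_arm", "body": {"moves": [[1,[-0.008,0,0],[0,0,0]],[1,[-0.016,0,0],[0,0,0]],[1,[-0.016,0,-0.03],[0,0,0]],[1,[-0.016,0,-0.1],[0,0,0]],[1,[-0.016,0,-0.2],[0,0,0]]]}}

```text
time_s: 7.95
position: [0.5129, -0.0271, 0.2105]
orientation: [-2.059, -2.367, 0.002]
contact_force: [1.5, -0.7, 1.5]
gripper_width: 0.005
finger_force: 0.0
```

Emit:
{"method": "move_arm", "body": {"moves": [[1,[0,0,-0.08],[0,0,-0.04]],[1,[0,0,-0.12],[0,0,-0.08]],[1,[0,0,-0.12],[0,0,-0.08]]]}}

```text
time_s: 8.25
position: [0.5157, -0.028, 0.2754]
orientation: [1.741, 2.609, 0.003]
contact_force: [-0.1, 0.0, 0.7]
gripper_width: 0.001
finger_force: 0.0
```

```bash
python3 -c "
from h import *
rows([]);f=grab('wrist','w4')"
```

```text
t 8.25 tool th 1.309 r 0.0229 off 0.0119 z 0.2754 F [-0.1  0.   0.7] Mz -0.03 azim -0.084
```

View pics/w4.png

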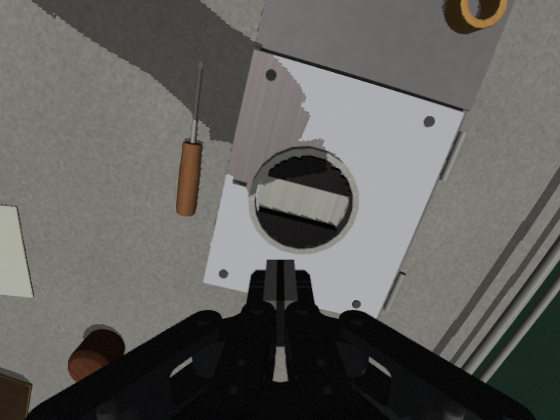

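The slot, from (255,185) to (350,210), points at the mark at (237,182) and lies parallel to the cover's side edges. The cover is flush, and the tube and screwdriver haven't moved.

```bash
python3 -c "
from h import *
print(arm.hand_in())"
```

```text
the job is handed in; nothing more can be done
None
```

The cover is pushed fully shut and the cam is turned clockwise to its hard stop, so the cover is locked; the job was handed in at about 8 s with the arm clear and no bystander touched.

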